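# Sort and stagger-stack the washed trays

## Task

The washed display trays are back on the butcher's counter: take the scrubbing brush out of the blue crate and lay it, bristles down, in the middle of the dark mat and in line with it. Sort the trays by colour, every red one into the red crate and every blue one into the blue crate, upright, lengthwise and centred in the crate, as a single stack in each crate staggered so that the trays can drain: each tray is shifted lengthwise about 2 cm from the one it stands on, alternately one way and back, so that it rests on the lip below and the third tray is straight above the first. Leave the scale, the calculator and the jar where they are.

Things in the scene. Friction and masses are not known exactly. Their poses are not given: they have to be found in the camera images.
- tray_red1: Open red plastic tray (may be absent), 140 long (x), 90 wide (y) over its lip, 42 high, 0.14 kg. Body below the lip 128 x 78; walls 5, floor 4 thick; lip 6 high, stands out 6. Held by the carrying bar across its middle: 12 thick (x), 68 wide, floor to rim, top flush with the rim, a pocket 53 long, 38 deep on each side. Origin: centre of underside, z up; starts upright.
- tray_red2: A red tray, the same as tray_red1 (may be absent).
- tray_red3: A red tray, the same as tray_red1 (may be absent).
- tray_blue1: Open blue plastic tray (may be absent), 140 long (x), 90 wide (y) over its lip, 42 high, 0.14 kg. Body below the lip 128 x 78; walls 5, floor 4 thick; lip 6 high, stands out 6. Held by the carrying bar across its middle: 12 thick (x), 68 wide, floor to rim, top flush with the rim, a pocket 53 long, 38 deep on each side. Origin: centre of underside, z up; starts upright.
- tray_blue2: A blue tray, the same as tray_blue1 (may be absent).
- tray_blue3: A blue tray, the same as tray_blue1 (may be absent).
- crate_red: Fixed shallow open red crate, 206 long (x) by 140 wide (y) outside, walls 5 thick and 30 high, inner floor 5 above the origin (centre of the underside). Long axis runs roughly sideways across the robot's front. Four steel pins 8 thick stand on the long walls at x = +-60, y = +-68.5, up to 100, and keep the stack between them. Three stacked trays reach 131 above the counter.
- crate_blue: Fixed shallow open blue crate, 206 long (x) by 140 wide (y) outside, walls 5 thick and 30 high, inner floor 5 above the origin (centre of the underside). Long axis runs roughly sideways across the robot's front. Four steel pins 8 thick stand on the long walls at x = +-60, y = +-68.5, up to 100, and keep the stack between them. Three stacked trays reach 131 above the counter.
- brush: Loose wooden scrubbing brush, lying bristles down in the blue crate at the start. 140 long (x), 50 wide (y), 68 high, 0.16 kg; a wooden grip 90 long, 22 wide (y) stands on its back from 32 to 68 above the origin. Origin: centre of the underside, z up.
- mat: Fixed dark rubber mat with grey ribs, 180 long (x) by 80 wide (y), 4 thick, on the counter. Origin: centre of the underside.
- scale: Bystander: weighing scale with a white base and steel pan, 130 x 170, 67 high. Origin: centre of the underside. Leave it alone.
- calculator: Bystander: black desk calculator, 110 x 100, 20 high. Origin: centre of the underside. Leave it alone.
- jar: Bystander: amber jar with a steel cap, 68 across, 110 high. Origin: centre of the underside. Leave it alone.

How it is judged (in metres and radians):
On the way:
1. the brush lies on the mat (x of brush in the frame of mat between -0.032 and 0.032 m and y of brush in the frame of mat between -0.026 and 0.026 m and z of brush in the frame of mat below 0.01 m and angle between brush's own z axis and vertical below 0.1 rad and angle between the x axis of brush and the x axis of mat, either way round below 0.3 rad and linear speed of brush below 0.03 m/s and contact force between brush and the fingers below 0.1 N), for 0.2 s.
At the end, for the whole second after the job is handed in: Brush on the mat: centre within 32/26 mm (length/width), 0.3 rad. Each tray level in its colour's crate: within 45/35 mm of its centre, 0.2 rad, one a level; shifted 10-36 mm lengthwise, under 18 mm sideways from the one below; third within 17/22 mm of first. All at rest ((((z of tray_red2 in the frame of tray_red1 between 0.034 and 0.05 m or z of tray_red2 in the frame of tray_red1 between -0.05 and -0.034 m) and (x of tray_red2 in the frame of tray_red1 between 0.01 and 0.036 m or x of tray_red2 in the frame of tray_red1 between -0.036 and -0.01 m) and y of tray_red2 in the frame of tray_red1 between -0.018 and 0.018 m) or ((z of tray_red2 in the frame of tray_red1 between 0.074 and 0.094 m or z of tray_red2 in the frame of tray_red1 between -0.094 and -0.074 m) and x of tray_red2 in the frame of tray_red1 between -0.017 and 0.017 m and y of tray_red2 in the frame of tray_red1 between -0.022 and 0.022 m)) and (((z of tray_red3 in the frame of tray_red1 between 0.034 and 0.05 m or z of tray_red3 in the frame of tray_red1 between -0.05 and -0.034 m) and (x of tray_red3 in the frame of tray_red1 between 0.01 and 0.036 m or x of tray_red3 in the frame of tray_red1 between -0.036 and -0.01 m) and y of tray_red3 in the frame of tray_red1 between -0.018 and 0.018 m) or ((z of tray_red3 in the frame of tray_red1 between 0.074 and 0.094 m or z of tray_red3 in the frame of tray_red1 between -0.094 and -0.074 m) and x of tray_red3 in the frame of tray_red1 between -0.017 and 0.017 m and y of tray_red3 in the frame of tray_red1 between -0.022 and 0.022 m)) and (((z of tray_red3 in the frame of tray_red2 between 0.034 and 0.05 m or z of tray_red3 in the frame of tray_red2 between -0.05 and -0.034 m) and (x of tray_red3 in the frame of tray_red2 between 0.01 and 0.036 m or x of tray_red3 in the frame of tray_red2 between -0.036 and -0.01 m) and y of tray_red3 in the frame of tray_red2 between -0.018 and 0.018 m) or ((z of tray_red3 in the frame of tray_red2 between 0.074 and 0.094 m or z of tray_red3 in the frame of tray_red2 between -0.094 and -0.074 m) and x of tray_red3 in the frame of tray_red2 between -0.017 and 0.017 m and y of tray_red3 in the frame of tray_red2 between -0.022 and 0.022 m)) and (((z of tray_blue2 in the frame of tray_blue1 between 0.034 and 0.05 m or z of tray_blue2 in the frame of tray_blue1 between -0.05 and -0.034 m) and (x of tray_blue2 in the frame of tray_blue1 between 0.01 and 0.036 m or x of tray_blue2 in the frame of tray_blue1 between -0.036 and -0.01 m) and y of tray_blue2 in the frame of tray_blue1 between -0.018 and 0.018 m) or ((z of tray_blue2 in the frame of tray_blue1 between 0.074 and 0.094 m or z of tray_blue2 in the frame of tray_blue1 between -0.094 and -0.074 m) and x of tray_blue2 in the frame of tray_blue1 between -0.017 and 0.017 m and y of tray_blue2 in the frame of tray_blue1 between -0.022 and 0.022 m)) and (((z of tray_blue3 in the frame of tray_blue1 between 0.034 and 0.05 m or z of tray_blue3 in the frame of tray_blue1 between -0.05 and -0.034 m) and (x of tray_blue3 in the frame of tray_blue1 between 0.01 and 0.036 m or x of tray_blue3 in the frame of tray_blue1 between -0.036 and -0.01 m) and y of tray_blue3 in the frame of tray_blue1 between -0.018 and 0.018 m) or ((z of tray_blue3 in the frame of tray_blue1 between 0.074 and 0.094 m or z of tray_blue3 in the frame of tray_blue1 between -0.094 and -0.074 m) and x of tray_blue3 in the frame of tray_blue1 between -0.017 and 0.017 m and y of tray_blue3 in the frame of tray_blue1 between -0.022 and 0.022 m)) and (((z of tray_blue3 in the frame of tray_blue2 between 0.034 and 0.05 m or z of tray_blue3 in the frame of tray_blue2 between -0.05 and -0.034 m) and (x of tray_blue3 in the frame of tray_blue2 between 0.01 and 0.036 m or x of tray_blue3 in the frame of tray_blue2 between -0.036 and -0.01 m) and y of tray_blue3 in the frame of tray_blue2 between -0.018 and 0.018 m) or ((z of tray_blue3 in the frame of tray_blue2 between 0.074 and 0.094 m or z of tray_blue3 in the frame of tray_blue2 between -0.094 and -0.074 m) and x of tray_blue3 in the frame of tray_blue2 between -0.017 and 0.017 m and y of tray_blue3 in the frame of tray_blue2 between -0.022 and 0.022 m)) and x of tray_red1 in the frame of crate_red between -0.045 and 0.045 m and y of tray_red1 in the frame of crate_red between -0.035 and 0.035 m and angle between each of tray_red1, tray_red2, tray_red3, tray_blue1, tray_blue2, tray_blue3's own z axis and vertical below 0.09 rad and angle between the x axis of each of tray_red1, tray_red2, tray_red3 and the x axis of crate_red, either way round below 0.2 rad and linear speed of each of tray_red1, tray_red2, tray_red3, tray_blue1, tray_blue2, tray_blue3, brush below 0.02 m/s and z of each of tray_red1, tray_red2, tray_red3 in the frame of crate_red below 0.097 m and x of tray_red2 in the frame of crate_red between -0.045 and 0.045 m and y of tray_red2 in the frame of crate_red between -0.035 and 0.035 m and x of tray_red3 in the frame of crate_red between -0.045 and 0.045 m and y of tray_red3 in the frame of crate_red between -0.035 and 0.035 m and x of tray_blue1 in the frame of crate_blue between -0.045 and 0.045 m and y of tray_blue1 in the frame of crate_blue between -0.035 and 0.035 m and angle between the x axis of each of tray_blue1, tray_blue2, tray_blue3 and the x axis of crate_blue, either way round below 0.2 rad and z of each of tray_blue1, tray_blue2, tray_blue3 in the frame of crate_blue below 0.097 m and x of tray_blue2 in the frame of crate_blue between -0.045 and 0.045 m and y of tray_blue2 in the frame of crate_blue between -0.035 and 0.035 m and x of tray_blue3 in the frame of crate_blue between -0.045 and 0.045 m and y of tray_blue3 in the frame of crate_blue between -0.035 and 0.035 m and x of brush in the frame of mat between -0.032 and 0.032 m and y of brush in the frame of mat between -0.026 and 0.026 m and z of brush in the frame of mat below 0.01 m and angle between brush's own z axis and vertical below 0.1 rad and angle between the x axis of brush and the x axis of mat, either way round below 0.3 rad); the robot touches nothing.
It fails at once if the scale is disturbed (moved over 30 mm) (distance of scale from where it was at the start of the episode above 0.03 m).
It fails at once if the calculator is disturbed (moved over 30 mm) (distance of calculator from where it was at the start of the episode above 0.03 m).
It fails at once if the jar is disturbed (moved over 30 mm) (distance of jar from where it was at the start of the episode above 0.03 m).
Of tray_red1, tray_red2, tray_red3, tray_blue1, tray_blue2, tray_blue3 only 4 to 6 are there at a start; the rules pass over those that are not, and their reading is None.
At some moment in a run one of tray_red1, tray_red2, tray_red3, tray_blue1, tray_blue2, tray_blue3, brush may be knocked a few centimetres aside while the robot is not near it.
It also fails if it takes over 210 s, if anything falls off the work surface, if the arm or the gripper's body presses on something with over 40 N, if the wrist force passes 120 N, or if a joint passes its speed limit or range.

## Robot

A 6-joint arm with a two-finger parallel gripper is mounted at the origin on the work surface. World frame = base frame: x ahead of the robot, y to its left, z up, the work surface at z = 0. Lengths are in m, angles in degrees, forces in N, time in s.
With the tool pointing down it reaches from about 0.3 to 0.75 m from the base axis. Payload 8.5 kg.
Tool frame: the origin (TCP) lies between the finger pads; the fingertips stand 14 mm ahead of it and the grasp point (between the pads) lies 5 mm behind it; x points along the fingers, z is the direction in which the jaws open and shut, and the axes are right-handed (so a half turn about x gives the same grasp; the last joint's range is limited). The gripper opens to 85 mm and grips with 20 to 120 N. Pads are 22 mm wide; open, the fingers measure 114 mm over their backs; the gripper's body (76 mm by 85 mm) begins 54 mm behind the grasp point. The pads swing forward as they close: fully open they stand 13 mm farther back than shut.
Start: joints at [-83.096, 21.807, 74.336, -0, 83.858, -12.336], TCP at [0.181, -0.519, 0.224] pointing down, gripper open.
Joint ranges: [-178.18, 178.18], [-50.72, 133.34], [12.68, 142.11], [-81.47, 261.47], [9.98, 163.14], [-165.26, 165.26]. Speed limits (degrees/s): [136.94, 136.94, 180, 180, 180, 180].

## Interface

Orientations are given as a 3x3 rotation matrix whose columns are the frame's x, y, z axes.
In Python, from rig import env gives the robot as it stands.
- The arm moves only by the shell command python3 -m jog 'ROWS' [FORCE]. ROWS is JSON, a list of rows, each a list of 5 numbers: the opening, from -1 (shut) to 1 (fully open), so that 0 is half open, then the shift along the tool's x, y, z in m, then the turn about the tool's x in rad. In form: [[claw, dx, dy, dz, yaw], ...]. A call has 1 to 20 rows; each row is the pose to reach, as a shift and turn from the pose commanded when the call began, along the tool's axes at that moment; what a row does not reach only later rows make up. A row lasts 1/10 s, in which the tool goes at most 50 mm and 8.59 degrees, less where a joint would pass 70% of its speed; a pose out of reach is approached as far as the arm can. A call with a gripper value outside its range is refused whole. The fingers move at their own pace and stop on an object; FORCE is the grip in N (left out, the last holds). Time passes only in rows, so rows that repeat a pose let the fingers close. It gives the time, the measured TCP pose, the force and the opening at its end, in the units of the state.
- env.observe(): the state, without advancing time (a new reading comes with each control period).
- env.get_image(name): name is "scene" or "top" or "wrist"; returns the picture (480x640x3 uint8, red, green, blue); there is no depth.
- env.camera_model(name): a dict with "fx", "fy", "cx", "cy" (pixels), "k1" (the pictures are not rectified: a ray, as slopes to the right and down, at radius r is drawn at 1 + k1 r^2 times it, then the intrinsics apply), "origin" and "orientation" of the camera in the world. Camera axes: x right, y up, looking along -z (the intrinsics and any distortion apply to the point x, -y, -z); pixel columns grow to the right and rows downward; lengths in m; the calibration is good to about 2 mm. A picture is of the moment at which its call begins: read the wrist's pose just before it. camera_model takes no time and is no camera call; for the wrist camera it gives the pose at the moment of the call.
- env.close_job(): hands the job in, once; it reports no verdict.
The state is a dict: "time_s": time; "q": joint angles; "qvel": joint speeds; "joint_efforts": joint torques, N m; "position": TCP position; "tool_rot": TCP orientation; "ft_force": force on the tool from outside, world axes, zero at the start; "wrist_torque": the same for the moment, N m; "grip_width": finger opening in m.
Only numpy, scipy, OpenCV 4.12 (cv2) and the standard library are available. Lean on these libraries where they do the work, as an engineer would, in place of code of your own. Each camera call takes 0.05 s, during which the arm holds its last target.

## Working session

There is one attempt and no reset: what is moved stays moved. The work goes in short steps, Python scripts to look and compute and a shell command to move; the robot and the scene stay as the last step left them, time stands still between calls to the robot, and variables do not carry over. Pictures are saved under pics/ and viewed, and the job is handed in when it is done.

```bash
ls; mkdir -p pics
python3 - <<'E'
from rig import env
import cv2
for n in ("scene","top"):
    im=env.get_image(n); cv2.imwrite(f"pics/{n}0.png",im[:,:,::-1])
    print(n,env.camera_model(n))
print(env.observe())
E
```

```text
pics
scene {'fx': 573.4230036465094, 'fy': 573.4230036465094, 'cx': 332.11214868855, 'cy': 238.31583643396667, 'k1': 0.04970996874957401, 'origin': array([ 1.14222117, -0.64293331,  1.36464731]), 'orientation': array([[ 0.78730134, -0.52003363,  0.33124254],
       [ 0.61656256,  0.66636791, -0.41929037],
       [-0.0026843 ,  0.53433962,  0.84526562]])}
top {'fx': 557.690015835984, 'fy': 557.690015835984, 'cx': 330.94281719634796, 'cy': 246.40002620912068, 'k1': -0.09803388906008141, 'origin': array([0.48944884, 0.02250839, 1.33852037]), 'orientation': array([[-2.25287426e-02,  9.94537110e-01, -1.01923462e-01],
       [-9.99741273e-01, -2.27311626e-02, -8.24843465e-04],
       [-3.13717623e-03,  1.01878509e-01,  9.94791902e-01]])}
{'time_s': 0.1, 'q': array([-8.30952104e+01,  2.18384775e+01,  7.43802025e+01,  2.03409731e-03,
        8.38565957e+01, -1.23352927e+01]), 'qvel': array([ 0.00328084,  0.00729464, -0.19952666,  0.00521737,  0.10912869,
        0.0322744 ]), 'joint_efforts': array([ 3.49390226e-03, -4.49220157e+01, -2.31656581e+01, -1.82927452e-04,
        3.67564266e-03, -1.86664124e-06]), 'position': array([ 0.18121843, -0.51900563,  0.22376211]), 'tool_rot': array([[-1.22903921e-04,  9.44147354e-01,  3.29523533e-01],
       [ 1.30852252e-03,  3.29523405e-01, -9.44146500e-01],
       [-9.99999136e-01,  3.15149656e-04, -1.27593779e-03]]), 'ft_force': array([0.0429176 , 0.56940147, 0.69359358]), 'wrist_torque': array([ 0.05936518, -0.02399963, -0.01886848]), 'grip_width': 0.08551644716147559}
```

View pics/scene0.png

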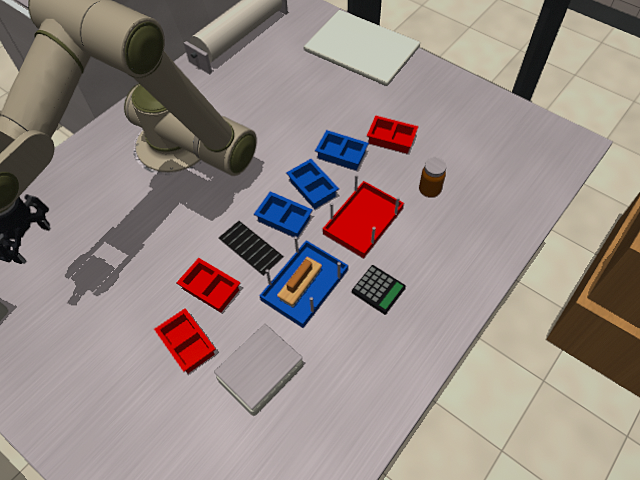

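View pics/top0.png

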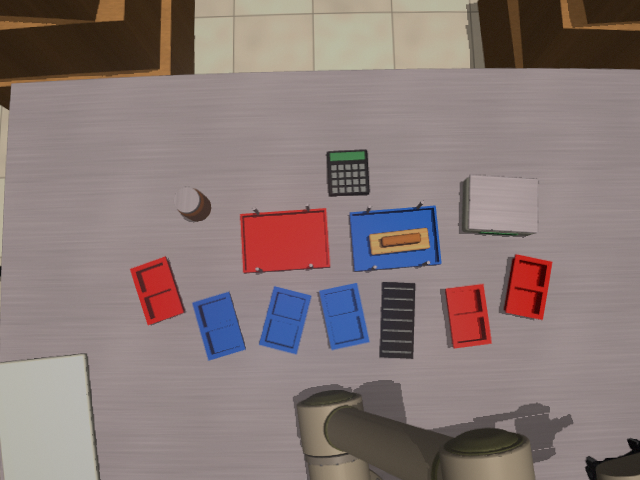

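```bash
cat > h.py <<'E'
import numpy as np, cv2
from rig import env
def rays(cam,px):
    K=np.array([[cam['fx'],0,cam['cx']],[0,cam['fy'],cam['cy']],[0,0,1.]])
    u=cv2.undistortPoints(np.asarray(px,float).reshape(-1,1,2),K,np.array([cam['k1'],0,0,0.])).reshape(-1,2)
    return np.c_[u[:,0],-u[:,1],-np.ones(len(u))]@np.array(cam['orientation']).T
def cast(cam,px,z):
    d=rays(cam,px);o=np.array(cam['origin']);return o+d*((z-o[2])/d[:,2])[:,None]
def masks(im):
    hsv=cv2.cvtColor(im,cv2.COLOR_RGB2HSV);H,S,V=cv2.split(hsv)
    return dict(red=((H<6)|(H>174))&(S>190)&(V>60),blue=(H>100)&(H<125)&(S>150)&(V>50),
      wood=(H>6)&(H<24)&(S>90)&(V>110),dark=(V<75)&(S<90))
def find(name,zs,min_a=300,im=None,cam=None):
    if im is None:
        cam=env.camera_model(name);im=env.get_image(name)
    out=[]
    for k,m in masks(im).items():
        if k not in zs: continue
        m=m.astype(np.uint8)*255
        cs,_=cv2.findContours(m,cv2.RETR_EXTERNAL,cv2.CHAIN_APPROX_NONE)
        for c in cs:
            if cv2.contourArea(c)<min_a: continue
            c=c.reshape(-1,2)
            P=cast(cam,c,zs[k])[:,:2].astype(np.float32)
            (cx,cy),(w,h),a=cv2.minAreaRect(P*1000)
            if w<h: w,h,a=h,w,a+90
            a=(a+90)%180-90
            out.append((k,round(cx),round(cy),round(w),round(h),round(a,1),c.mean(0).round().tolist()))
    return out,im
E
python3 - <<'E'
from h import *
o,im=find('top',dict(red=.042,blue=.042,wood=.04,dark=.004))
for r in o: print(r)
cam=env.camera_model('top')
o,_=find('top',dict(red=.03,blue=.03),3000,im,cam)
print('crates');[print(r) for r in o]
E
```

```text
('red', 455, -298, 136, 76, 6.3, [474.0, 318.0])
('red', 528, 436, 137, 88, 18.8, [156.0, 290.0])
('red', 517, -436, 138, 94, -12.9, [527.0, 286.0])
('red', 670, 185, 86, 73, 36.4, [261.0, 230.0])
('blue', 444, 289, 137, 88, 15.8, [218.0, 326.0])
('blue', 455, 134, 137, 87, -15.6, [285.0, 320.0])
('blue', 461, -2, 137, 87, 10.9, [344.0, 316.0])
('blue', 639, -127, 203, 138, -86.6, [391.0, 233.0])
('wood', 632, -136, 137, 48, -84.7, [399.0, 241.0])
('wood', 1153, 635, 444, 203, -88.5, [107.0, 64.0])
('wood', 1239, 572, 74, 58, 86.3, [110.0, 10.0])
('dark', 95, -644, 143, 91, -86.8, [618.0, 461.0])
('dark', 148, -184, 482, 148, 77.3, [414.0, 436.0])
('dark', 270, 38, 150, 32, -84.9, [328.0, 398.0])
('dark', 447, -130, 179, 79, -3.6, [397.0, 320.0])
('dark', 806, -21, 112, 101, 1.5, [348.0, 173.0])
crates
('blue', 641, -128, 204, 139, -86.6, [391.0, 233.0])
```

```bash
sed -i 's/(S>190)/(S>150)/' h.py
python3 - <<'E'
from h import *
cam=env.camera_model('top')
o,im=find('top',dict(red=.042))
for r in o: print(r)
o,_=find('top',dict(red=.03,blue=.03),3000,im,cam);print(o)
cam=env.camera_model('scene')
o,im=find('scene',dict(red=.042,blue=.042,wood=.04,dark=.004))
for r in o: print(r)
E
```

```text
('red', 453, -291, 139, 91, 5.8, [468.0, 316.0])
('red', 528, 435, 139, 91, 18.7, [156.0, 290.0])
('red', 517, -436, 140, 95, -12.9, [526.0, 285.0])
('red', 640, 133, 203, 139, -87.4, [280.0, 237.0])
[('red', 641, 134, 205, 140, -87.4, [280.0, 237.0]), ('blue', 641, -128, 204, 139, -86.6, [391.0, 233.0])]
('red', 522, -439, 151, 90, -12.7, [186.0, 342.0])
('red', 458, -293, 151, 94, 5.3, [210.0, 284.0])
('red', 649, 121, 217, 145, -87.4, [362.0, 221.0])
('red', 532, 424, 140, 117, 18.0, [392.0, 134.0])
('blue', 649, -136, 211, 145, -86.5, [305.0, 281.0])
('blue', 464, -8, 146, 103, 10.6, [285.0, 215.0])
('blue', 461, 130, 157, 95, -15.5, [313.0, 183.0])
('blue', 448, 279, 142, 112, 15.6, [341.0, 150.0])
('wood', 635, -139, 138, 49, -84.7, [299.0, 280.0])
('wood', 1234, 422, 441, 149, -67.8, [611.0, 275.0])
('dark', 803, -18, 111, 105, 1.8, [375.0, 290.0])
('dark', 465, -132, 217, 83, -5.8, [254.0, 253.0])
('dark', -221, 325, 167, 89, 12.2, [193.0, 57.0])
('dark', -251, -61, 835, 793, -23.0, [126.0, 135.0])
('dark', 814, 1166, 594, 347, -74.6, [565.0, 36.0])
('dark', 89, 887, 138, 119, -54.4, [366.0, 10.0])
('dark', -160, 556, 409, 62, -89.2, [252.0, 28.0])
('dark', -356, 486, 261, 214, 38.6, [195.0, 14.0])
```

```bash
cat > go.py <<'E'
import sys, numpy as np
from rig import env
# args: X Y Z(mm) phi(deg)
def rel(X,Y,Z,phi):
    s=env.observe();R=np.array(s['tool_rot']);p=np.array(s['position'])
    f=np.degrees(np.arctan2(R[1,2],R[0,2]))
    d=R.T@(np.array([X,Y,Z])/1000-p)
    t=(f-phi+180)%360-180
    q1=s['q'][0]
    print('now',(p*1000).round(1),'phi',round(f,1),'q6',round(s['q'][5],1),'| rel',d.round(4),'yaw',round(np.radians(t),3),'rows',max(np.linalg.norm(d)/.05,abs(t)/8.59).round(1))
if __name__=='__main__':
    a=[float(v) for v in sys.argv[1:]]
    for i in range(0,len(a),4): rel(*a[i:i+4])
E
python3 go.py 632 -136 200 5.3
```

```text
now [ 181.2 -519.1  224.1] phi -70.8 q6 -12.3 | rel [ 0.0243  0.5518 -0.2132] yaw -1.328 rows 11.8
```

```bash
python3 -m jog '[[0.2,0.024,0.552,-0.213,-1.328],[0.2,0.024,0.552,-0.213,-1.328],[0.2,0.024,0.552,-0.213,-1.328],[0.2,0.024,0.552,-0.213,-1.328],[0.2,0.024,0.552,-0.213,-1.328],[0.2,0.024,0.552,-0.213,-1.328],[0.2,0.024,0.552,-0.213,-1.328],[0.2,0.024,0.552,-0.213,-1.328],[0.2,0.024,0.552,-0.213,-1.328],[0.2,0.024,0.552,-0.213,-1.328],[0.2,0.024,0.552,-0.213,-1.328],[0.2,0.024,0.552,-0.213,-1.328],[0.2,0.024,0.552,-0.213,-1.328],[0.2,0.024,0.552,-0.213,-1.328],[0.2,0.024,0.552,-0.213,-1.328]]' 40
python3 - <<'E'
from h import *
import go
go.rel(632,-136,57,5.3)
print(env.camera_model('wrist'))
cv2.imwrite('pics/w1.png',env.get_image('wrist')[:,:,::-1])
E
```

```text
time_s: 1.75
position: [0.6316, -0.137, 0.2003]
tool_rot: [[-0.0, -0.092, 0.996], [-0.0, 0.996, 0.092], [-1.0, -0.0, -0.0]]
ft_force: [-0.4, -0.5, 0.8]
grip_width: 0.0512
now [ 631.6 -137.   200.3] phi 5.3 q6 -28.0 | rel [0.1433 0.0009 0.0005] yaw -0.0 rows 2.9
{'fx': 347.59507159014277, 'fy': 347.59507159014277, 'cx': 314.1595932717461, 'cy': 238.10356119914442, 'k1': -0.05420392257448395, 'origin': array([ 0.62424893, -0.06321278,  0.34958296]), 'orientation': array([[ 9.95625196e-01, -8.92230961e-02, -2.77436107e-02],
       [ 9.34336609e-02,  9.53191916e-01,  2.87567942e-01],
       [ 7.87283289e-04, -2.88902076e-01,  9.57358329e-01]])}
```

View pics/w1.png

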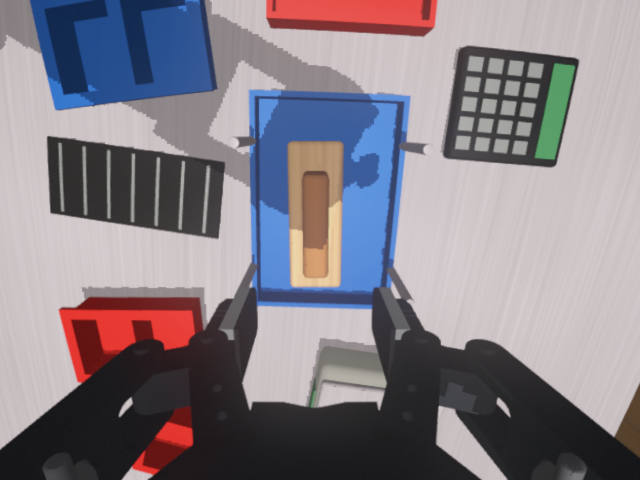

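The wrist view shows the brush grip at (315,225), centred between the fingers (about 238 and 390). I'm descending and gripping.

```bash
python3 -m jog '[[0.2,0.05,0.001,0,0],[0.2,0.1,0.001,0,0],[0.2,0.13,0.001,0,0],[0.2,0.143,0.001,0,0],[0.2,0.143,0.001,0,0],[-1,0.143,0.001,0,0],[-1,0.143,0.001,0,0],[-1,0.143,0.001,0,0],[-1,0.143,0.001,0,0],[-1,0.143,0.001,0,0],[-1,0.143,0.001,0,0],[-1,0.13,0.001,0,0],[-1,0.09,0.001,0,0],[-1,0.04,0.001,0,0],[-1,0,0.001,0,0],[-1,0,0.001,0,0]]' 40
python3 go.py 447 -130 200 86.4
```

```text
time_s: 3.4
position: [0.634, -0.1358, 0.2082]
tool_rot: [[0.012, -0.093, 0.996], [-0.005, 0.996, 0.093], [-1.0, -0.006, 0.011]]
ft_force: [-0.1, 0.2, -0.9]
grip_width: 0.0206
now [ 634.  -135.8  208.2] phi 5.3 q6 -27.9 | rel [ 0.0059  0.0233 -0.1857] yaw -1.415 rows 9.4
```

```bash
python3 -m jog '[[-1,0,0.023,-0.186,-1.415],[-1,0,0.023,-0.186,-1.415],[-1,0,0.023,-0.186,-1.415],[-1,0,0.023,-0.186,-1.415],[-1,0,0.023,-0.186,-1.415],[-1,0,0.023,-0.186,-1.415],[-1,0,0.023,-0.186,-1.415],[-1,0,0.023,-0.186,-1.415],[-1,0,0.023,-0.186,-1.415],[-1,0,0.023,-0.186,-1.415],[-1,0,0.023,-0.186,-1.415],[-1,0,0.023,-0.186,-1.415],[-1,0,0.023,-0.186,-1.415]]'
python3 - <<'E'
from h import *
import go
go.rel(447,-130,57,86.4)
cv2.imwrite('pics/w2.png',env.get_image('wrist')[:,:,::-1])
E
```

```text
time_s: 4.7
position: [0.4447, -0.1296, 0.2004]
tool_rot: [[-0.0, -0.998, 0.064], [0.0, 0.064, 0.998], [-1.0, 0.0, 0.0]]
ft_force: [0.4, -0.6, -1.6]
grip_width: 0.0202
now [ 444.7 -129.6  200.4] phi 86.3 q6 -117.3 | rel [ 0.1434 -0.0023 -0.0003] yaw -0.001 rows 2.9
```

View pics/w2.png

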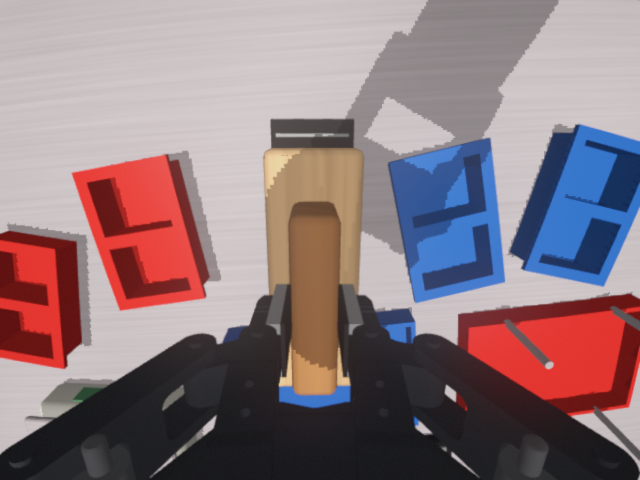

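The brush is held at (315,290), in line with the mat behind it at (312,130). I'm lowering it and letting go.

```bash
python3 -m jog '[[-1,0.05,-0.002,0,0],[-1,0.1,-0.002,0,0],[-1,0.13,-0.002,0,0],[-1,0.14,-0.002,0,0],[-1,0.143,-0.002,0,0],[-1,0.143,-0.002,0,0],[0.2,0.143,-0.002,0,0],[0.2,0.143,-0.002,0,0],[0.2,0.143,-0.002,0,0],[0.2,0.143,-0.002,0,0],[0.2,0.12,-0.002,0,0],[0.2,0.08,-0.002,0,0],[0.2,0.03,-0.002,0,0],[0.2,-0.02,-0.002,0,0],[0.2,-0.02,-0.002,0,0]]'
python3 go.py 455 -2 200 10.9  461 -2 200 10.9
```

```text
time_s: 6.25
position: [0.4489, -0.1309, 0.2265]
tool_rot: [[0.011, -0.998, 0.063], [-0.006, 0.063, 0.998], [-1.0, -0.011, -0.006]]
ft_force: [-0.4, -0.1, -1.1]
grip_width: 0.0512
now [ 448.9 -130.9  226.5] phi 86.4 q6 -117.2 | rel [0.0257 0.0022 0.1291] yaw 1.318 rows 8.8
now [ 448.9 -130.9  226.5] phi 86.4 q6 -117.2 | rel [ 0.0258 -0.0038  0.1295] yaw 1.318 rows 8.8
```

```bash
python3 -m jog '[[0.2,0,-0.003,0.13,1.318],[0.2,0,-0.003,0.13,1.318],[0.2,0,-0.003,0.13,1.318],[0.2,0.026,-0.003,0.13,1.318],[0.2,0.026,-0.003,0.13,1.318],[0.2,0.026,-0.003,0.13,1.318],[0.2,0.026,-0.003,0.13,1.318],[0.2,0.026,-0.003,0.13,1.318],[0.2,0.026,-0.003,0.13,1.318],[0.2,0.026,-0.003,0.13,1.318],[0.2,0.026,-0.003,0.13,1.318],[0.2,0.026,-0.003,0.13,1.318]]'
python3 - <<'E'
from h import *
import go
go.rel(461,-2,24,10.9)
cv2.imwrite('pics/w3.png',env.get_image('wrist')[:,:,::-1])
cam=env.camera_model('top')
o,im=find('top',dict(red=.042,blue=.042,wood=.04))
for r in o: print(r)
E
```

```text
time_s: 7.45
position: [0.4579, -0.0002, 0.1942]
tool_rot: [[-0.0, -0.192, 0.981], [0.0, 0.981, 0.192], [-1.0, 0.0, -0.0]]
ft_force: [0.8, 0.9, -0.5]
grip_width: 0.0509
now [ 4.579e+02 -2.000e-01  1.942e+02] phi 11.0 q6 -25.9 | rel [ 0.1702 -0.0024  0.0028] yaw 0.003 rows 3.4
('red', 453, -291, 139, 91, 5.8, [468.0, 316.0])
('red', 528, 435, 140, 91, 18.2, [156.0, 290.0])
('red', 517, -436, 140, 95, -12.9, [526.0, 287.0])
('red', 640, 133, 203, 139, -87.4, [281.0, 236.0])
('blue', 444, 289, 137, 88, 15.5, [218.0, 326.0])
('blue', 455, 136, 137, 84, -15.7, [281.0, 317.0])
('blue', 639, -127, 203, 138, -86.6, [392.0, 236.0])
('wood', 450, -128, 138, 49, -2.9, [398.0, 318.0])
('wood', 1153, 635, 444, 203, -88.5, [107.0, 64.0])
('wood', 1239, 572, 74, 58, 86.3, [110.0, 10.0])
```

View pics/w3.png

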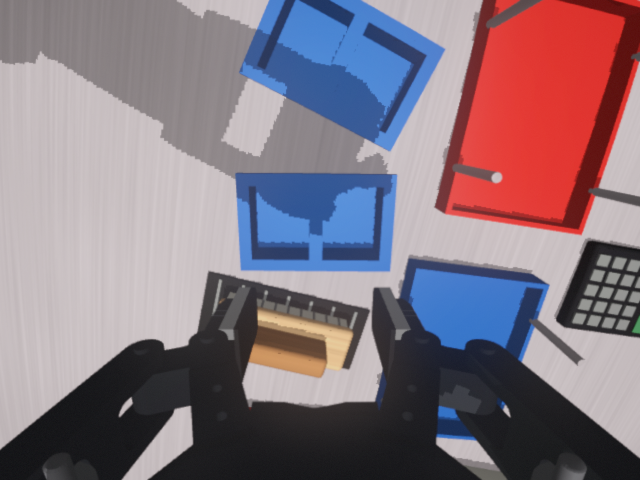

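The brush lies on the mat (450,-128,-2.9° against 447,-130,-3.6°). The blue tray's bar is at (316,225), between the fingers, so I'm grasping it.

```bash
python3 -m jog '[[0.2,0.05,-0.002,0.003,0],[0.2,0.1,-0.002,0.003,0],[0.2,0.15,-0.002,0.003,0],[0.2,0.165,-0.002,0.003,0],[0.2,0.17,-0.002,0.003,0],[0.2,0.17,-0.002,0.003,0],[-1,0.17,-0.002,0.003,0],[-1,0.17,-0.002,0.003,0],[-1,0.17,-0.002,0.003,0],[-1,0.17,-0.002,0.003,0],[-1,0.17,-0.002,0.003,0],[-1,0.17,-0.002,0.003,0],[-1,0.15,-0.002,0.003,0],[-1,0.1,-0.002,0.003,0],[-1,0.05,-0.002,0.003,0],[-1,0,-0.002,0.003,0],[-1,-0.02,-0.002,0.003,0],[-1,-0.02,-0.002,0.003,0]]' 50
python3 go.py 641 -128 205 -86.6
```

```text
time_s: 9.35
position: [0.4622, -0.0018, 0.2176]
tool_rot: [[0.007, -0.189, 0.982], [-0.002, 0.982, 0.189], [-1.0, -0.003, 0.006]]
ft_force: [-0.1, 0.4, -2.4]
grip_width: 0.0104
now [462.2  -1.8 217.6] phi 10.9 q6 -25.9 | rel [ 0.014  -0.1577  0.1516] yaw 1.702 rows 11.4
```

```bash
python3 go.py 640.4 -118 205 -86.6; python3 -m jog '[[-1,0.012,-0.148,0.153,1.702],[-1,0.012,-0.148,0.153,1.702],[-1,0.012,-0.148,0.153,1.702],[-1,0.012,-0.148,0.153,1.702],[-1,0.012,-0.148,0.153,1.702],[-1,0.012,-0.148,0.153,1.702],[-1,0.012,-0.148,0.153,1.702],[-1,0.012,-0.148,0.153,1.702],[-1,0.012,-0.148,0.153,1.702],[-1,0.012,-0.148,0.153,1.702],[-1,0.012,-0.148,0.153,1.702],[-1,0.012,-0.148,0.153,1.702],[-1,0.012,-0.148,0.153,1.702],[-1,0.012,-0.148,0.153,1.702],[-1,0.012,-0.148,0.153,1.702]]'; python3 go.py 640.4 -118 30 -86.6
```

```text
now [462.2  -1.8 217.6] phi 10.9 q6 -25.9 | rel [ 0.014  -0.1478  0.1529] yaw 1.702 rows 11.4
time_s: 10.85
position: [0.6393, -0.118, 0.2017]
tool_rot: [[-0.001, 0.998, 0.06], [0.0, 0.06, -0.998], [-1.0, -0.001, -0.0]]
ft_force: [0.2, -0.4, -0.3]
grip_width: 0.0104
now [ 639.3 -118.   201.7] phi -86.6 q6 65.7 | rel [1.717e-01 1.300e-03 1.000e-04] yaw 0.001 rows 3.4
```

```bash
python3 -m jog '[[-1,0.05,0.001,0,0],[-1,0.1,0.001,0,0],[-1,0.14,0.001,0,0],[-1,0.165,0.001,0,0],[-1,0.171,0.001,0,0],[-1,0.172,0.001,0,0],[-1,0.172,0.001,0,0],[0.2,0.172,0.001,0,0],[0.2,0.172,0.001,0,0],[0.2,0.172,0.001,0,0],[0.2,0.172,0.001,0,0],[0.2,0.14,0.001,0,0],[0.2,0.1,0.001,0,0],[0.2,0.05,0.001,0,0],[0.2,-0.01,0.001,0,0],[0.2,-0.01,0.001,0,0]]'
python3 - <<'E'
from h import *
import go
go.rel(455,134,195,-15.6)
cv2.imwrite('pics/w4.png',env.get_image('wrist')[:,:,::-1])
E
```

```text
time_s: 12.45
position: [0.6421, -0.1185, 0.2192]
tool_rot: [[0.011, 0.998, 0.059], [-0.004, 0.059, -0.998], [-1.0, 0.01, 0.005]]
ft_force: [0.1, -0.3, 0.4]
grip_width: 0.0511
now [ 642.1 -118.5  219.2] phi -86.6 q6 65.8 | rel [ 0.0213 -0.1721 -0.2632] yaw -1.24 rows 8.3
```

View pics/w4.png

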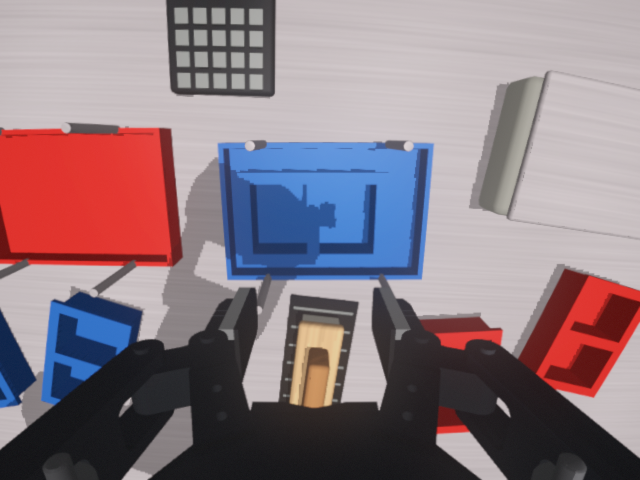

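The first blue tray sits in the blue crate around (315,215), shifted a little to the left as intended. Next blue tray.

```bash
python3 -m jog '[[0.2,0,-0.172,-0.263,-1.24],[0.2,0,-0.172,-0.263,-1.24],[0.2,0,-0.172,-0.263,-1.24],[0.2,0,-0.172,-0.263,-1.24],[0.2,0.02,-0.172,-0.263,-1.24],[0.2,0.02,-0.172,-0.263,-1.24],[0.2,0.02,-0.172,-0.263,-1.24],[0.2,0.02,-0.172,-0.263,-1.24],[0.2,0.02,-0.172,-0.263,-1.24],[0.2,0.02,-0.172,-0.263,-1.24],[0.2,0.02,-0.172,-0.263,-1.24],[0.2,0.02,-0.172,-0.263,-1.24]]'
python3 - <<'E'
from h import *
import go
go.rel(455,134,24,-15.6)
cam=env.camera_model('wrist');im=env.get_image('wrist')
cv2.imwrite('pics/w5.png',im[:,:,::-1])
for r in find('wrist',dict(red=.042,blue=.042),1500,im,cam)[0]: print(r)
for r in find('top',dict(red=.042,blue=.042))[0]: print(r)
E
```

```text
time_s: 13.7
position: [0.4531, 0.1343, 0.1918]
tool_rot: [[-0.001, 0.27, 0.963], [-0.0, 0.963, -0.27], [-1.0, -0.0, -0.001]]
ft_force: [0.8, -0.0, -0.7]
grip_width: 0.0514
now [453.1 134.3 191.8] phi -15.7 q6 17.8 | rel [0.1678 0.0002 0.002 ] yaw -0.001 rows 3.4
('red', 633, 135, 197, 138, -87.2, [511.0, 144.0])
('blue', 670, -70, 218, 110, -46.9, [544.0, 347.0])
('blue', 454, 134, 137, 88, -15.6, [329.0, 226.0])
('blue', 443, 288, 138, 89, 15.7, [253.0, 50.0])
('red', 453, -291, 139, 91, 5.8, [468.0, 316.0])
('red', 528, 435, 140, 91, 18.2, [156.0, 290.0])
('red', 517, -436, 139, 95, -12.9, [527.0, 287.0])
('red', 640, 133, 203, 139, -87.3, [280.0, 238.0])
('blue', 444, 289, 137, 87, 15.4, [211.0, 322.0])
('blue', 639, -127, 203, 138, -86.6, [391.0, 235.0])
```

View pics/w5.png

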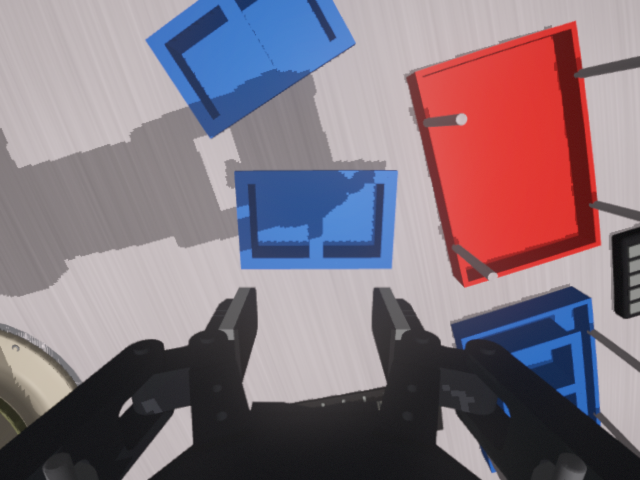

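Tray bar at (316,225), and the wrist and top measurements agree (454,134,-15.6°).

```bash
python3 -m jog '[[0.2,0.05,0,0.002,0],[0.2,0.1,0,0.002,0],[0.2,0.15,0,0.002,0],[0.2,0.163,0,0.002,0],[0.2,0.168,0,0.002,0],[0.2,0.168,0,0.002,0],[-1,0.168,0,0.002,0],[-1,0.168,0,0.002,0],[-1,0.168,0,0.002,0],[-1,0.168,0,0.002,0],[-1,0.168,0,0.002,0],[-1,0.168,0,0.002,0],[-1,0.15,0,0.002,0],[-1,0.1,0,0.002,0],[-1,0.05,0,0.002,0],[-1,0,0,0.002,0],[-1,-0.03,0,0.002,0],[-1,-0.03,0,0.002,0]]'
python3 go.py 641.6 -138 225 -86.6
```

```text
time_s: 15.6
position: [0.4566, 0.1341, 0.2267]
tool_rot: [[0.009, 0.269, 0.963], [0.0, 0.963, -0.269], [-1.0, 0.003, 0.009]]
ft_force: [0.8, 0.8, -2.0]
grip_width: 0.0103
now [456.6 134.1 226.7] phi -15.6 q6 17.6 | rel [ 0.0033 -0.2124  0.2513] yaw 1.24 rows 8.3
```

```bash
python3 -m jog '[[-1,0,-0.212,0.251,1.24],[-1,0,-0.212,0.251,1.24],[-1,0,-0.212,0.251,1.24],[-1,0,-0.212,0.251,1.24],[-1,0,-0.212,0.251,1.24],[-1,0,-0.212,0.251,1.24],[-1,0,-0.212,0.251,1.24],[-1,0,-0.212,0.251,1.24],[-1,0,-0.212,0.251,1.24],[-1,0,-0.212,0.251,1.24],[-1,0,-0.212,0.251,1.24],[-1,0,-0.212,0.251,1.24],[-1,0,-0.212,0.251,1.24]]'
python3 - <<'E'
from h import *
import go
go.rel(641.6,-138,72,-86.6)
cam=env.camera_model('wrist');im=env.get_image('wrist')
cv2.imwrite('pics/w6.png',im[:,:,::-1])
E
```

```text
time_s: 16.9
position: [0.64, -0.1375, 0.2222]
tool_rot: [[-0.0, 0.998, 0.06], [0.0, 0.06, -0.998], [-1.0, -0.0, -0.0]]
ft_force: [0.2, 0.2, -1.6]
grip_width: 0.0102
now [ 640.  -137.5  222.2] phi -86.6 q6 64.1 | rel [0.1502 0.0016 0.0006] yaw 0.0 rows 3.0
```

View pics/w6.png

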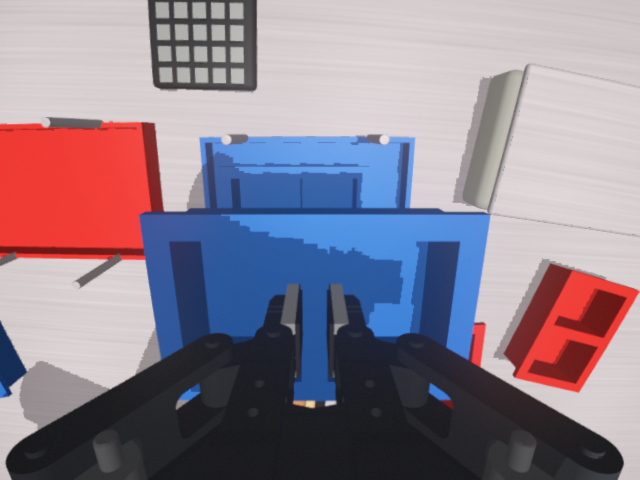

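The held tray spans (143–488, 212–400) and is level. The crate and first tray are below it at (305,175). Lowering.

```bash
python3 -m jog '[[-1,0.05,0.001,0,0],[-1,0.1,0.001,0,0],[-1,0.13,0.001,0,0],[-1,0.145,0.001,0,0],[-1,0.15,0.001,0,0],[-1,0.151,0.001,0,0],[-1,0.151,0.001,0,0],[0.2,0.151,0.001,0,0],[0.2,0.151,0.001,0,0],[0.2,0.151,0.001,0,0],[0.2,0.151,0.001,0,0],[0.2,0.13,0.001,0,0],[0.2,0.08,0.001,0,0],[0.2,0.03,0.001,0,0],[0.2,-0.02,0.001,0,0],[0.2,-0.02,0.001,0,0]]'
python3 - <<'E'
from h import *
import go
go.rel(444,288.5,195,15.6)
cam=env.camera_model('wrist');im=env.get_image('wrist')
cv2.imwrite('pics/w7.png',im[:,:,::-1])
E
```

```text
time_s: 18.55
position: [0.6429, -0.1383, 0.2504]
tool_rot: [[0.013, 0.998, 0.059], [-0.005, 0.059, -0.998], [-1.0, 0.013, 0.006]]
ft_force: [0.0, -0.3, 0.1]
grip_width: 0.0512
now [ 642.9 -138.3  250.4] phi -86.6 q6 64.2 | rel [ 0.0505 -0.1741 -0.4381] yaw -1.784 rows 11.9
```

View pics/w7.png

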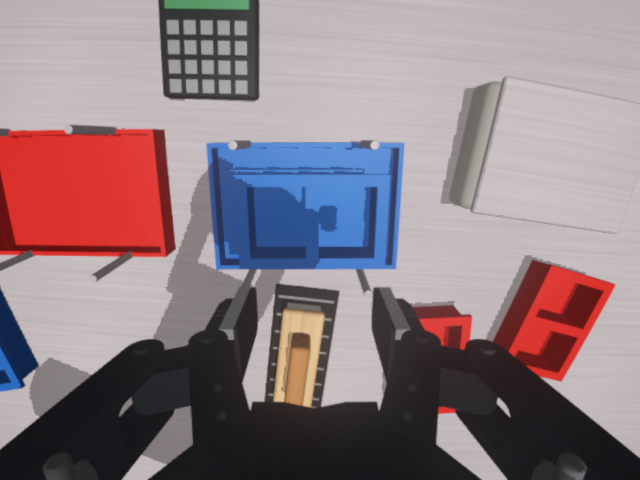

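The second tray is stacked around (315,215), shifted right. Third blue tray next.

```bash
python3 -m jog '[[0.2,0,-0.174,-0.438,-1.784],[0.2,0,-0.174,-0.438,-1.784],[0.2,0,-0.174,-0.438,-1.784],[0.2,0,-0.174,-0.438,-1.784],[0.2,0,-0.174,-0.438,-1.784],[0.2,0,-0.174,-0.438,-1.784],[0.2,0,-0.174,-0.438,-1.784],[0.2,0.05,-0.174,-0.438,-1.784],[0.2,0.05,-0.174,-0.438,-1.784],[0.2,0.05,-0.174,-0.438,-1.784],[0.2,0.05,-0.174,-0.438,-1.784],[0.2,0.05,-0.174,-0.438,-1.784],[0.2,0.05,-0.174,-0.438,-1.784],[0.2,0.05,-0.174,-0.438,-1.784],[0.2,0.05,-0.174,-0.438,-1.784],[0.2,0.05,-0.174,-0.438,-1.784]]'
cat > wl.py <<'E'
import sys
from h import *
import go
cam=env.camera_model('wrist');im=env.get_image('wrist')
cv2.imwrite(f'pics/{sys.argv[1]}.png',im[:,:,::-1])
for r in find('wrist',dict(red=.042,blue=.042),1500,im,cam)[0]: print('wrist',r)
for r in find('top',dict(red=.042,blue=.042,wood=.04))[0]: print(r)
go.rel(*[float(v) for v in sys.argv[2:6]])
E
python3 wl.py w8 444 288.5 24 15.6
```

```text
time_s: 20.2
position: [0.4416, 0.2892, 0.1922]
tool_rot: [[-0.0, -0.267, 0.964], [-0.0, 0.964, 0.267], [-1.0, -0.0, -0.0]]
ft_force: [0.0, -0.7, -1.0]
grip_width: 0.0513
wrist ('red', 663, 86, 112, 42, -39.0, [456.0, 437.0])
wrist ('red', 628, 225, 135, 50, 3.5, [481.0, 327.0])
wrist ('red', 527, 435, 140, 89, 18.4, [463.0, 77.0])
wrist ('blue', 443, 289, 138, 87, 15.5, [328.0, 226.0])
('red', 453, -291, 139, 91, 5.8, [468.0, 316.0])
('red', 540, 439, 117, 91, 19.1, [154.0, 285.0])
('red', 517, -436, 140, 95, -12.9, [526.0, 286.0])
('red', 640, 133, 203, 139, -87.4, [281.0, 236.0])
('blue', 446, 281, 137, 72, 15.7, [226.0, 320.0])
('blue', 639, -127, 203, 138, -86.6, [391.0, 235.0])
('wood', 449, -127, 139, 49, -3.7, [398.0, 319.0])
('wood', 1153, 635, 444, 203, -88.5, [107.0, 64.0])
('wood', 1239, 572, 74, 58, 86.3, [110.0, 10.0])
now [441.7 289.2 192.3] phi 15.5 q6 4.8 | rel [ 0.1683 -0.0013  0.0021] yaw -0.002 rows 3.4
```

View pics/w8.png

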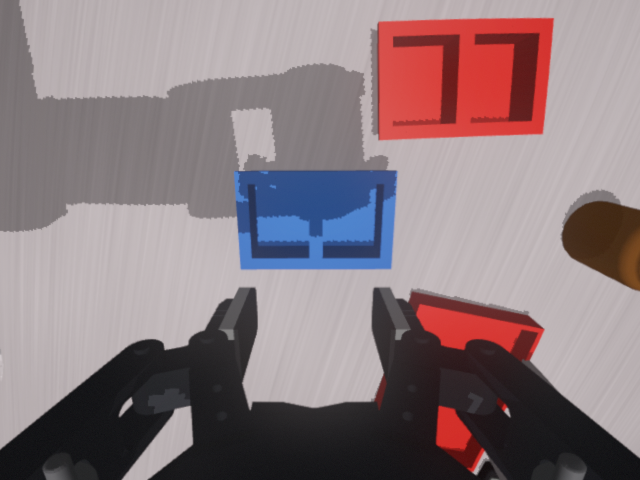

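Tray bar at (316,225), wrist and top views agree. Grasping.

```bash
python3 -m jog '[[0.2,0.05,-0.001,0.002,0],[0.2,0.1,-0.001,0.002,0],[0.2,0.15,-0.001,0.002,0],[0.2,0.163,-0.001,0.002,0],[0.2,0.168,-0.001,0.002,0],[0.2,0.168,-0.001,0.002,0],[-1,0.168,-0.001,0.002,0],[-1,0.168,-0.001,0.002,0],[-1,0.168,-0.001,0.002,0],[-1,0.168,-0.001,0.002,0],[-1,0.168,-0.001,0.002,0],[-1,0.168,-0.001,0.002,0],[-1,0.15,-0.001,0.002,0],[-1,0.1,-0.001,0.002,0],[-1,0.05,-0.001,0.002,0],[-1,0,-0.001,0.002,0],[-1,-0.05,-0.001,0.002,0],[-1,-0.06,-0.001,0.002,0],[-1,-0.06,-0.001,0.002,0]]'
python3 go.py 640.4 -118 255 -86.6
```

```text
time_s: 22.2
position: [0.4441, 0.2891, 0.254]
tool_rot: [[0.004, -0.269, 0.963], [0.001, 0.963, 0.269], [-1.0, 0.0, 0.004]]
ft_force: [-0.1, 0.0, -2.3]
grip_width: 0.0102
now [444.1 289.1 254. ] phi 15.6 q6 4.7 | rel [-0.0008 -0.4449  0.0797] yaw 1.784 rows 11.9
```

```bash
python3 -m jog '[[-1,0,-0.445,0.08,1.784],[-1,0,-0.445,0.08,1.784],[-1,0,-0.445,0.08,1.784],[-1,0,-0.445,0.08,1.784],[-1,0,-0.445,0.08,1.784],[-1,0,-0.445,0.08,1.784],[-1,0,-0.445,0.08,1.784],[-1,0,-0.445,0.08,1.784],[-1,0,-0.445,0.08,1.784],[-1,0,-0.445,0.08,1.784],[-1,0,-0.445,0.08,1.784],[-1,0,-0.445,0.08,1.784],[-1,0,-0.445,0.08,1.784],[-1,0,-0.445,0.08,1.784],[-1,0,-0.445,0.08,1.784],[-1,0,-0.445,0.08,1.784]]'
python3 wl.py w9 640.4 -118 114 -86.6 | tail -1
```

```text
time_s: 23.8
position: [0.6403, -0.1181, 0.252]
tool_rot: [[-0.001, 0.998, 0.06], [0.0, 0.06, -0.998], [-1.0, -0.001, -0.0]]
ft_force: [-0.0, -0.4, -1.3]
grip_width: 0.0106
now [ 640.4 -118.1  252.2] phi -86.6 q6 65.7 | rel [ 1.382e-01  0.000e+00 -1.000e-04] yaw 0.0 rows 2.8
```

View pics/w9.png

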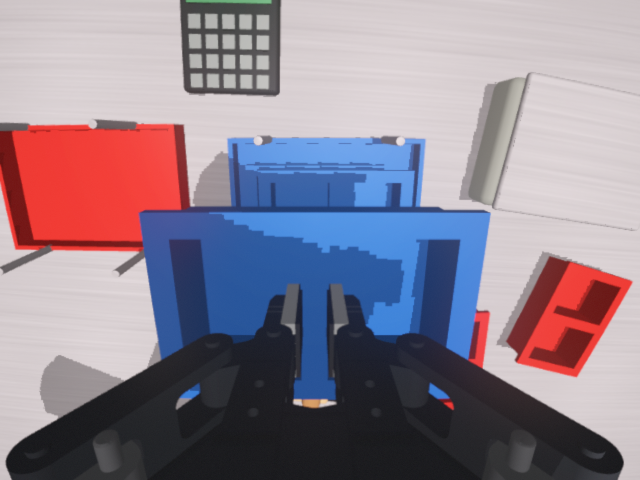

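The held tray is level, and the two-tray stack below at (330,185) is intact.

```bash
python3 -m jog '[[-1,0.05,0,0,0],[-1,0.1,0,0,0],[-1,0.125,0,0,0],[-1,0.135,0,0,0],[-1,0.138,0,0,0],[-1,0.139,0,0,0],[-1,0.139,0,0,0],[0.2,0.139,0,0,0],[0.2,0.139,0,0,0],[0.2,0.139,0,0,0],[0.2,0.139,0,0,0],[0.2,0.12,0,0,0],[0.2,0.07,0,0,0],[0.2,0.02,0,0,0],[0.2,0,0,0,0],[0.2,0,0,0,0]]'
python3 wl.py w10 453 -291 195 5.8
```

```text
time_s: 25.5
position: [0.6413, -0.1185, 0.2562]
tool_rot: [[0.007, 0.998, 0.059], [-0.003, 0.059, -0.998], [-1.0, 0.007, 0.003]]
ft_force: [0.5, 0.2, 0.5]
grip_width: 0.0511
wrist ('red', 500, -291, 83, 50, -84.3, [454.0, 326.0])
wrist ('red', 520, -427, 140, 114, -12.9, [564.0, 315.0])
wrist ('red', 644, 119, 207, 134, -87.0, [97.0, 190.0])
wrist ('blue', 631, -128, 201, 146, -86.7, [331.0, 213.0])
('red', 453, -291, 139, 90, 6.0, [468.0, 316.0])
('red', 528, 435, 140, 91, 18.3, [156.0, 290.0])
('red', 517, -436, 140, 95, -12.8, [527.0, 286.0])
('red', 640, 132, 203, 139, -87.4, [281.0, 237.0])
('blue', 629, -157, 119, 72, 70.2, [407.0, 243.0])
('wood', 1153, 635, 444, 203, -88.5, [107.0, 64.0])
('wood', 1239, 572, 74, 58, 86.3, [110.0, 10.0])
now [ 640.2 -118.1  251.5] phi -86.6 q6 65.8 | rel [ 0.0567 -0.1969  0.1616] yaw -1.613 rows 10.8
```

View pics/w10.png

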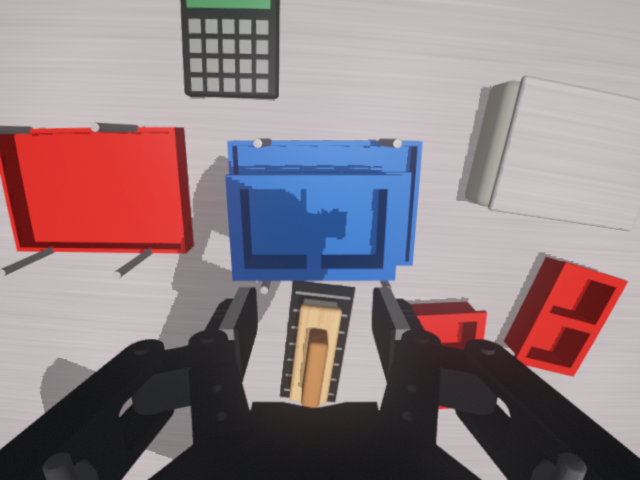

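The blue stack of three is staggered at (315,220). Now the reds.

```bash
python3 -m jog '[[0.2,0,-0.197,0.162,-1.614],[0.2,0,-0.197,0.162,-1.614],[0.2,0,-0.197,0.162,-1.614],[0.2,0,-0.197,0.162,-1.614],[0.2,0,-0.197,0.162,-1.614],[0.2,0,-0.197,0.162,-1.614],[0.2,0,-0.197,0.162,-1.614],[0.2,0.057,-0.197,0.162,-1.614],[0.2,0.057,-0.197,0.162,-1.614],[0.2,0.057,-0.197,0.162,-1.614],[0.2,0.057,-0.197,0.162,-1.614],[0.2,0.057,-0.197,0.162,-1.614],[0.2,0.057,-0.197,0.162,-1.614],[0.2,0.057,-0.197,0.162,-1.614]]'
python3 wl.py w11 453 -291 24 5.9
```

```text
time_s: 27.0
position: [0.4531, -0.2913, 0.1948]
tool_rot: [[-0.001, -0.099, 0.995], [0.001, 0.995, 0.099], [-1.0, 0.001, -0.001]]
ft_force: [0.8, 0.7, 0.4]
grip_width: 0.0513
wrist ('red', 503, -432, 109, 103, -12.6, [339.0, 357.0])
wrist ('red', 453, -293, 138, 89, 5.7, [314.0, 219.0])
wrist ('blue', 647, -158, 162, 146, 4.9, [545.0, 92.0])
('red', 458, -290, 130, 90, 5.6, [464.0, 308.0])
('red', 528, 435, 140, 90, 18.7, [156.0, 290.0])
('red', 542, -442, 95, 88, 77.3, [531.0, 273.0])
('red', 640, 133, 203, 139, -87.4, [282.0, 236.0])
('blue', 639, -127, 203, 138, -86.6, [391.0, 235.0])
('wood', 451, -128, 136, 49, -3.7, [398.0, 319.0])
('wood', 1153, 635, 444, 203, -88.5, [107.0, 64.0])
('wood', 1239, 572, 74, 58, 86.3, [110.0, 11.0])
now [ 453.2 -291.4  195.1] phi 5.7 q6 -51.1 | rel [ 1.711e-01  4.000e-04 -1.000e-04] yaw -0.003 rows 3.4
```

View pics/w11.png

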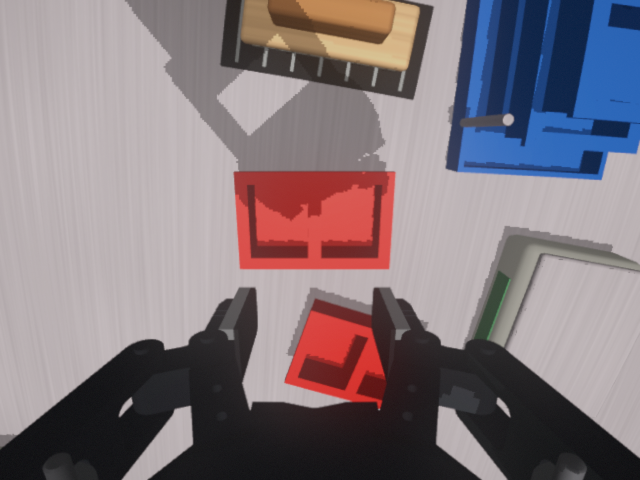

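Tray bar at (315,225); it measures (453,-292,5.8°).

```bash
python3 -m jog '[[0.2,0.05,-0.001,0,0],[0.2,0.1,-0.001,0,0],[0.2,0.15,-0.001,0,0],[0.2,0.166,-0.001,0,0],[0.2,0.171,-0.001,0,0],[0.2,0.171,-0.001,0,0],[-1,0.171,-0.001,0,0],[-1,0.171,-0.001,0,0],[-1,0.171,-0.001,0,0],[-1,0.171,-0.001,0,0],[-1,0.171,-0.001,0,0],[-1,0.171,-0.001,0,0],[-1,0.15,-0.001,0,0],[-1,0.1,-0.001,0,0],[-1,0.05,-0.001,0,0],[-1,0,-0.001,0,0],[-1,-0.05,-0.001,0,0],[-1,-0.06,-0.001,0,0],[-1,-0.06,-0.001,0,0]]'
python3 go.py 640.5 144 255 -87.4
```

```text
time_s: 29.0
position: [0.4536, -0.2926, 0.2569]
tool_rot: [[0.003, -0.102, 0.995], [-0.003, 0.995, 0.102], [-1.0, -0.003, 0.002]]
ft_force: [0.7, -0.7, -3.1]
grip_width: 0.0102
now [ 453.6 -292.6  256.9] phi 5.8 q6 -51.2 | rel [0.0013 0.4153 0.2304] yaw 1.627 rows 10.9
```

```bash
python3 -m jog '[[-1,0,0.415,0.23,1.627],[-1,0,0.415,0.23,1.627],[-1,0,0.415,0.23,1.627],[-1,0,0.415,0.23,1.627],[-1,0,0.415,0.23,1.627],[-1,0,0.415,0.23,1.627],[-1,0,0.415,0.23,1.627],[-1,0,0.415,0.23,1.627],[-1,0,0.415,0.23,1.627],[-1,0,0.415,0.23,1.627],[-1,0,0.415,0.23,1.627],[-1,0,0.415,0.23,1.627],[-1,0,0.415,0.23,1.627],[-1,0,0.415,0.23,1.627],[-1,0,0.415,0.23,1.627]]'
python3 wl.py w12 640.5 144 30 -87.4 | tail -1
```

```text
time_s: 30.5
position: [0.6397, 0.1432, 0.2546]
tool_rot: [[-0.001, 0.999, 0.047], [-0.0, 0.047, -0.999], [-1.0, -0.001, -0.0]]
ft_force: [0.4, 0.5, -2.5]
grip_width: 0.01
now [639.8 143.3 255.1] phi -87.4 q6 89.7 | rel [ 0.2251  0.0008 -0.0007] yaw 0.001 rows 4.5
```

View pics/w12.png

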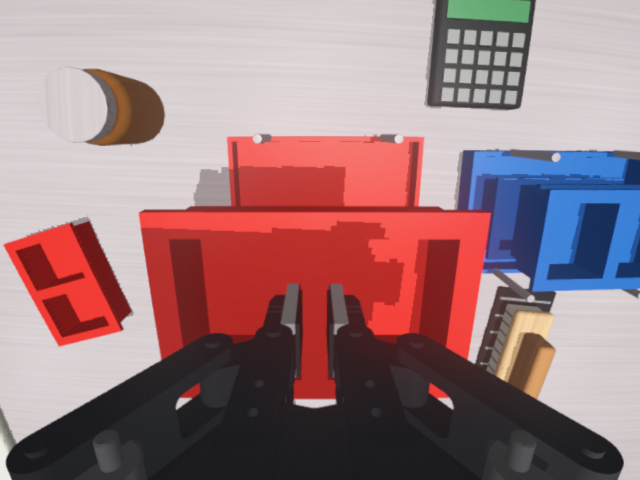

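The held red tray is level over the red crate (crate at 230–422). Lowering.

```bash
python3 -m jog '[[-1,0.05,0.001,-0.001,0],[-1,0.1,0.001,-0.001,0],[-1,0.15,0.001,-0.001,0],[-1,0.2,0.001,-0.001,0],[-1,0.22,0.001,-0.001,0],[-1,0.225,0.001,-0.001,0],[-1,0.226,0.001,-0.001,0],[0.2,0.226,0.001,-0.001,0],[0.2,0.226,0.001,-0.001,0],[0.2,0.226,0.001,-0.001,0],[0.2,0.226,0.001,-0.001,0],[0.2,0.2,0.001,-0.001,0],[0.2,0.15,0.001,-0.001,0],[0.2,0.1,0.001,-0.001,0],[0.2,0.05,0.001,-0.001,0],[0.2,0.04,0.001,-0.001,0],[0.2,0.04,0.001,-0.001,0]]'
python3 wl.py w13 528 435 195 18.5
```

```text
time_s: 32.3
position: [0.6414, 0.1448, 0.2174]
tool_rot: [[0.004, 0.999, 0.046], [0.0, 0.046, -0.999], [-1.0, 0.004, 0.0]]
ft_force: [-0.4, 0.3, -1.3]
grip_width: 0.0513
wrist ('red', 532, 421, 139, 115, 18.4, [54.0, 299.0])
wrist ('red', 644, 133, 197, 133, -87.2, [327.0, 203.0])
wrist ('blue', 628, -117, 192, 167, -86.2, [558.0, 233.0])
('red', 529, 435, 140, 91, 18.7, [156.0, 290.0])
('red', 518, -436, 139, 95, -12.9, [527.0, 287.0])
('red', 620, 189, 86, 66, -87.7, [258.0, 251.0])
('red', 643, 72, 139, 81, 2.5, [312.0, 241.0])
('blue', 639, -127, 203, 138, -86.6, [391.0, 235.0])
('wood', 450, -128, 138, 49, -3.7, [398.0, 319.0])
('wood', 1153, 635, 444, 203, -88.5, [107.0, 64.0])
('wood', 1239, 572, 74, 58, 86.3, [110.0, 10.0])
now [640.3 144.8 213.6] phi -87.4 q6 89.8 | rel [ 0.0189 -0.0989 -0.2951] yaw -1.848 rows 12.3
```

View pics/w13.png

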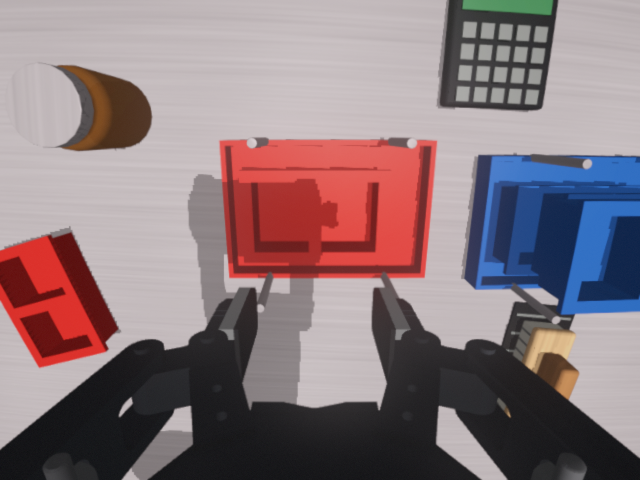

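The first red tray is seated at (325,215) in the crate. Next red tray, on the far left.

```bash
python3 -m jog '[[0.2,0,-0.099,-0.295,-1.848],[0.2,0,-0.099,-0.295,-1.848],[0.2,0,-0.099,-0.295,-1.848],[0.2,0,-0.099,-0.295,-1.848],[0.2,0,-0.099,-0.295,-1.848],[0.2,0,-0.099,-0.295,-1.848],[0.2,0,-0.099,-0.295,-1.848],[0.2,0.019,-0.099,-0.295,-1.848],[0.2,0.019,-0.099,-0.295,-1.848],[0.2,0.019,-0.099,-0.295,-1.848],[0.2,0.019,-0.099,-0.295,-1.848],[0.2,0.019,-0.099,-0.295,-1.848],[0.2,0.019,-0.099,-0.295,-1.848],[0.2,0.019,-0.099,-0.295,-1.848],[0.2,0.019,-0.099,-0.295,-1.848]]'
python3 wl.py w14 528 435 24 18.5
```

```text
time_s: 33.9
position: [0.5281, 0.4348, 0.1946]
tool_rot: [[-0.003, -0.316, 0.949], [-0.001, 0.949, 0.316], [-1.0, -0.001, -0.003]]
ft_force: [-0.3, 0.4, 0.5]
grip_width: 0.0516
wrist ('red', 527, 435, 139, 88, 18.5, [314.0, 216.0])
('red', 528, 435, 139, 92, 17.9, [157.0, 290.0])
('red', 517, -436, 140, 95, -12.8, [526.0, 286.0])
('red', 640, 133, 203, 139, -87.4, [281.0, 238.0])
('blue', 639, -127, 203, 138, -86.6, [391.0, 235.0])
('wood', 449, -127, 139, 49, -3.7, [398.0, 319.0])
('wood', 1153, 635, 444, 203, -88.5, [107.0, 64.0])
('wood', 1239, 572, 74, 58, 86.3, [110.0, 10.0])
now [528.3 434.9 195.4] phi 18.4 q6 11.1 | rel [0.1714 0.0003 0.    ] yaw -0.001 rows 3.4
```

View pics/w14.png

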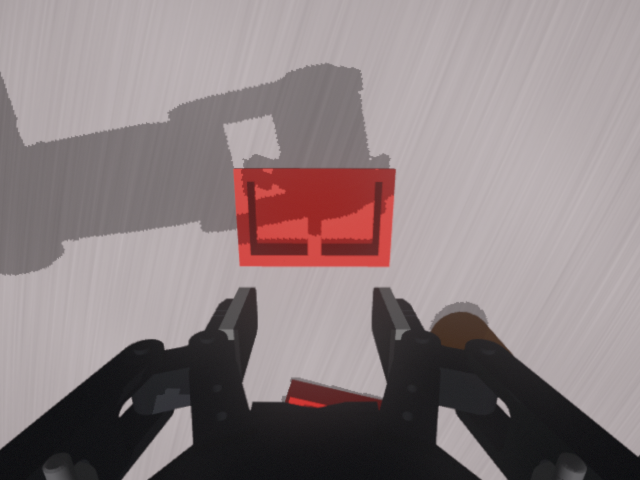

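The tray bar is central at (314,222), and the jar shows at (460,325). I'm checking the jar's clearance first.

Run:
```python
from h import *
cam=env.camera_model('top')
print(cast(cam,[[188,202]],.11)*1000, cast(cam,[[202,208]],.0)*1000)
```

```text
[[723.09917158 342.90298506 110.        ]] [[728.18316459 336.78247692   0.        ]]
```

```bash
python3 -m jog '[[0.2,0.05,0,0,0],[0.2,0.1,0,0,0],[0.2,0.15,0,0,0],[0.2,0.166,0,0,0],[0.2,0.171,0,0,0],[0.2,0.171,0,0,0],[-1,0.171,0,0,0],[-1,0.171,0,0,0],[-1,0.171,0,0,0],[-1,0.171,0,0,0],[-1,0.171,0,0,0],[-1,0.171,0,0,0],[-1,0.15,0,0,0],[-1,0.1,0,0,0],[-1,0.05,0,0,0],[-1,0,0,0,0],[-1,-0.05,0,0,0],[-1,-0.06,0,0,0],[-1,-0.06,0,0,0]]'
python3 go.py 641.5 124 255 -87.4
```

```text
time_s: 35.9
position: [0.5288, 0.4351, 0.2585]
tool_rot: [[0.004, -0.317, 0.948], [0.002, 0.948, 0.317], [-1.0, 0.001, 0.004]]
ft_force: [0.4, 0.6, -1.8]
grip_width: 0.0102
now [528.8 435.1 258.5] phi 18.5 q6 11.1 | rel [ 0.0032 -0.3308  0.0081] yaw 1.848 rows 12.3
```

```bash
python3 -m jog '[[-1,0,-0.331,0.008,1.848],[-1,0,-0.331,0.008,1.848],[-1,0,-0.331,0.008,1.848],[-1,0,-0.331,0.008,1.848],[-1,0,-0.331,0.008,1.848],[-1,0,-0.331,0.008,1.848],[-1,0,-0.331,0.008,1.848],[-1,0,-0.331,0.008,1.848],[-1,0,-0.331,0.008,1.848],[-1,0,-0.331,0.008,1.848],[-1,0,-0.331,0.008,1.848],[-1,0,-0.331,0.008,1.848],[-1,0,-0.331,0.008,1.848],[-1,0,-0.331,0.008,1.848],[-1,0,-0.331,0.008,1.848],[-1,0,-0.331,0.008,1.848]]'
python3 wl.py w15 641.5 124 72 -87.4
```

```text
time_s: 37.5
position: [0.6409, 0.1236, 0.2554]
tool_rot: [[-0.001, 0.999, 0.047], [-0.0, 0.047, -0.999], [-1.0, -0.001, -0.0]]
ft_force: [-0.3, 0.8, -1.3]
grip_width: 0.0101
wrist ('red', 553, 119, 378, 315, -87.3, [318.0, 257.0])
wrist ('blue', 634, -159, 217, 160, -86.0, [558.0, 213.0])
('red', 517, -436, 139, 95, -12.9, [527.0, 287.0])
('red', 624, 178, 113, 74, 90.0, [263.0, 247.0])
('red', 652, 59, 155, 56, 1.3, [316.0, 237.0])
('blue', 639, -127, 203, 138, -86.7, [391.0, 235.0])
('wood', 450, -128, 138, 49, -3.6, [398.0, 319.0])
('wood', 1153, 635, 444, 203, -88.5, [107.0, 64.0])
('wood', 1239, 572, 74, 58, 86.3, [110.0, 10.0])
now [641.  123.6 255.9] phi -87.3 q6 87.9 | rel [ 0.1839  0.0006 -0.0004] yaw 0.001 rows 3.7
```

View pics/w15.png

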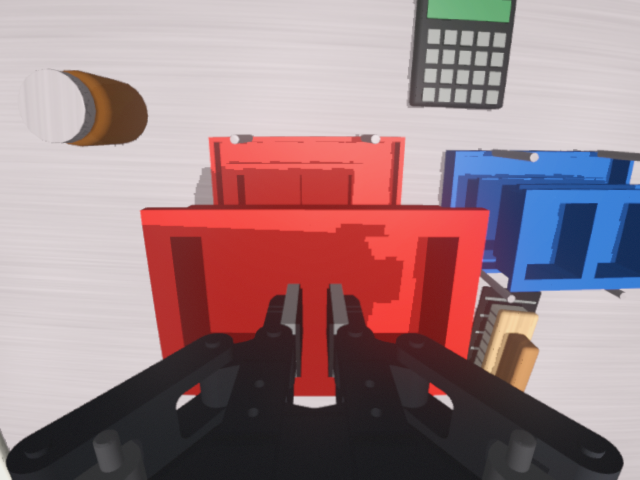

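The held tray is level, with the first red tray below (bar at x=301). Lowering.

```bash
python3 -m jog '[[-1,0.05,0.001,0,0],[-1,0.1,0.001,0,0],[-1,0.15,0.001,0,0],[-1,0.175,0.001,0,0],[-1,0.183,0.001,0,0],[-1,0.185,0.001,0,0],[-1,0.185,0.001,0,0],[0.2,0.185,0.001,0,0],[0.2,0.185,0.001,0,0],[0.2,0.185,0.001,0,0],[0.2,0.185,0.001,0,0],[0.2,0.16,0.001,0,0],[0.2,0.11,0.001,0,0],[0.2,0.06,0.001,0,0],[0.2,0.01,0.001,0,0],[0.2,0,0.001,0,0],[0.2,0,0.001,0,0]]'
python3 wl.py w16 517 -436 255 -12.9
```

```text
time_s: 39.3
position: [0.6426, 0.1237, 0.2581]
tool_rot: [[0.004, 0.999, 0.046], [0.0, 0.046, -0.999], [-1.0, 0.004, 0.0]]
ft_force: [-0.1, 0.7, -0.6]
grip_width: 0.0515
wrist ('red', 644, 132, 197, 133, -87.3, [320.0, 196.0])
wrist ('blue', 633, -146, 248, 159, -86.3, [535.0, 228.0])
('red', 517, -436, 139, 95, -12.9, [527.0, 288.0])
('red', 625, 178, 113, 72, 89.9, [265.0, 248.0])
('red', 643, 60, 139, 56, 2.2, [316.0, 240.0])
('blue', 639, -127, 203, 138, -86.6, [391.0, 235.0])
('wood', 450, -128, 138, 49, -3.7, [398.0, 319.0])
('wood', 1153, 635, 444, 203, -88.5, [107.0, 64.0])
('wood', 1239, 572, 74, 58, 86.3, [110.0, 10.0])
now [641.7 123.6 254.4] phi -87.4 q6 87.9 | rel [-2.000e-04 -1.502e-01  5.533e-01] yaw -1.3 rows 11.5
```

View pics/w16.png

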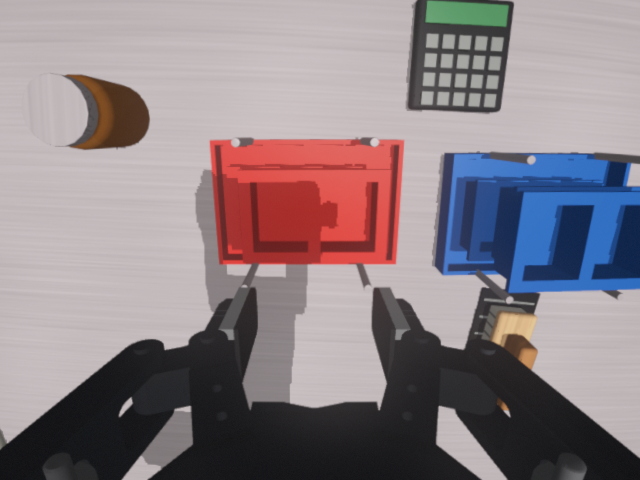

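The second red tray is stacked (bar at x≈316, shifted right). Last red tray, on the far right.

```bash
python3 -m jog '[[0.2,0,-0.15,0.553,-1.3],[0.2,0,-0.15,0.553,-1.3],[0.2,0,-0.15,0.553,-1.3],[0.2,0,-0.15,0.553,-1.3],[0.2,0,-0.15,0.553,-1.3],[0.2,0,-0.15,0.553,-1.3],[0.2,0,-0.15,0.553,-1.3],[0.2,0,-0.15,0.553,-1.3],[0.2,0,-0.15,0.553,-1.3],[0.2,0,-0.15,0.553,-1.3],[0.2,0.03,-0.15,0.553,-1.3],[0.2,0.06,-0.15,0.553,-1.3],[0.2,0.06,-0.15,0.553,-1.3],[0.2,0.06,-0.15,0.553,-1.3],[0.2,0.06,-0.15,0.553,-1.3]]'
python3 wl.py w17 517 -436 24 -12.9
```

```text
time_s: 40.9
position: [0.5182, -0.4345, 0.1965]
tool_rot: [[-0.0, 0.222, 0.975], [0.001, 0.975, -0.222], [-1.0, 0.001, -0.0]]
ft_force: [0.3, 0.3, 0.5]
grip_width: 0.0513
wrist ('red', 517, -440, 139, 89, -12.8, [314.0, 223.0])
('red', 518, -436, 139, 95, -13.0, [522.0, 285.0])
('red', 640, 133, 203, 139, -87.4, [281.0, 234.0])
('blue', 639, -127, 203, 138, -86.6, [391.0, 235.0])
('wood', 462, -128, 113, 49, -3.7, [396.0, 313.0])
('wood', 1153, 635, 444, 203, -88.5, [107.0, 64.0])
('wood', 1239, 572, 74, 58, 86.3, [110.0, 10.0])
now [ 518.7 -434.3  197.9] phi -12.8 q6 -37.2 | rel [ 0.1739 -0.0018 -0.0016] yaw 0.002 rows 3.5
```

View pics/w17.png

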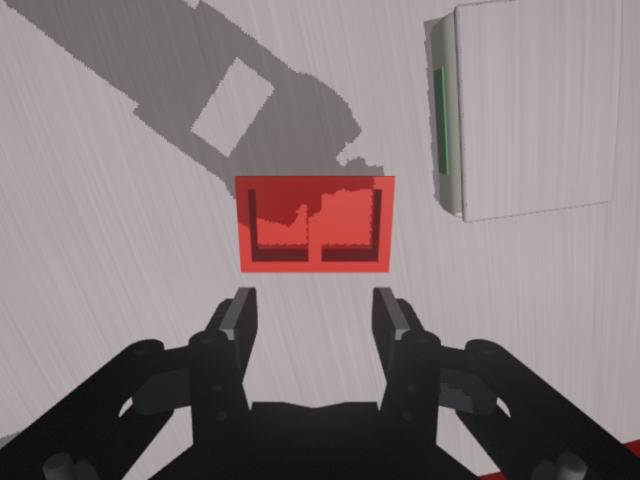

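The wrist view puts this tray at (517,-440,-12.8°) with 139x89 size. The top view's 95 mm width includes a side wall, so I'm using y=-439.

```bash
python3 -m jog '[[0.2,0.05,-0.005,-0.001,0],[0.2,0.1,-0.005,-0.001,0],[0.2,0.15,-0.005,-0.001,0],[0.2,0.168,-0.005,-0.001,0],[0.2,0.173,-0.005,-0.001,0],[0.2,0.173,-0.005,-0.001,0],[-1,0.173,-0.005,-0.001,0],[-1,0.173,-0.005,-0.001,0],[-1,0.173,-0.005,-0.001,0],[-1,0.173,-0.005,-0.001,0],[-1,0.173,-0.005,-0.001,0],[-1,0.173,-0.005,-0.001,0],[-1,0.15,-0.005,-0.001,0],[-1,0.1,-0.005,-0.001,0],[-1,0.05,-0.005,-0.001,0],[-1,0,-0.005,-0.001,0],[-1,-0.05,-0.005,-0.001,0],[-1,-0.06,-0.005,-0.001,0],[-1,-0.06,-0.005,-0.001,0]]'
python3 go.py 640.5 144 260 -87.4
```

```text
time_s: 42.9
position: [0.5157, -0.4405, 0.2582]
tool_rot: [[0.002, 0.223, 0.975], [-0.003, 0.975, -0.223], [-1.0, -0.002, 0.003]]
ft_force: [-0.8, -1.1, -2.6]
grip_width: 0.0102
now [ 515.7 -440.5  258.2] phi -12.9 q6 -37.6 | rel [-0.0032  0.5976 -0.0087] yaw 1.3 rows 12.0
```

```bash
python3 -m jog '[[-1,-0.003,0.598,-0.009,1.3],[-1,-0.003,0.598,-0.009,1.3],[-1,-0.003,0.598,-0.009,1.3],[-1,-0.003,0.598,-0.009,1.3],[-1,-0.003,0.598,-0.009,1.3],[-1,-0.003,0.598,-0.009,1.3],[-1,-0.003,0.598,-0.009,1.3],[-1,-0.003,0.598,-0.009,1.3],[-1,-0.003,0.598,-0.009,1.3],[-1,-0.003,0.598,-0.009,1.3],[-1,-0.003,0.598,-0.009,1.3],[-1,-0.003,0.598,-0.009,1.3],[-1,-0.003,0.598,-0.009,1.3],[-1,-0.003,0.598,-0.009,1.3],[-1,-0.003,0.598,-0.009,1.3],[-1,-0.003,0.598,-0.009,1.3]]'
python3 wl.py w18 640.5 144 114 -87.4
```

```text
time_s: 44.5
position: [0.64, 0.1429, 0.2587]
tool_rot: [[-0.001, 0.999, 0.044], [-0.0, 0.044, -0.999], [-1.0, -0.001, 0.0]]
ft_force: [0.2, -0.4, -2.4]
grip_width: 0.0101
wrist ('red', 548, 139, 385, 320, -87.8, [319.0, 266.0])
wrist ('blue', 633, -144, 212, 159, -86.3, [560.0, 212.0])
('red', 623, 202, 103, 72, -89.9, [253.0, 247.0])
('red', 652, 73, 157, 82, 2.2, [310.0, 236.0])
('blue', 639, -127, 203, 138, -86.6, [391.0, 235.0])
('wood', 450, -128, 138, 49, -3.6, [398.0, 319.0])
('wood', 1153, 635, 444, 203, -88.5, [107.0, 64.0])
('wood', 1239, 572, 74, 58, 86.3, [110.0, 10.0])
now [640.1 143.1 259.3] phi -87.5 q6 89.8 | rel [ 0.1453  0.0004 -0.0008] yaw -0.002 rows 2.9
```

View pics/w18.png

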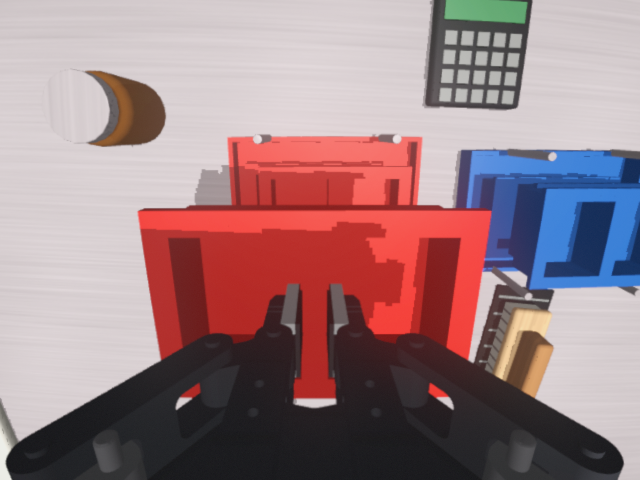

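The held tray is level and the stack below is intact (bar at x=329). Lowering.

```bash
python3 -m jog '[[-1,0.05,0,-0.001,0],[-1,0.1,0,-0.001,0],[-1,0.13,0,-0.001,0],[-1,0.142,0,-0.001,0],[-1,0.145,0,-0.001,0],[-1,0.146,0,-0.001,0],[-1,0.146,0,-0.001,0],[0.2,0.146,0,-0.001,0],[0.2,0.146,0,-0.001,0],[0.2,0.146,0,-0.001,0],[0.2,0.146,0,-0.001,0],[0.2,0.12,0,-0.001,0],[0.2,0.07,0,-0.001,0],[0.2,0.02,0,-0.001,0],[0.2,-0.02,0,-0.001,0],[0.2,-0.02,0,-0.001,0],[0.2,-0.02,0,-0.001,0]]'
python3 wl.py w19 420 10 300 -87.4
```

```text
time_s: 46.3
position: [0.6401, 0.1457, 0.2797]
tool_rot: [[0.001, 0.999, 0.046], [0.0, 0.046, -0.999], [-1.0, 0.001, -0.0]]
ft_force: [-0.4, 0.1, -1.0]
grip_width: 0.0514
wrist ('red', 635, 135, 202, 147, -87.3, [336.0, 195.0])
wrist ('blue', 635, -145, 246, 155, -87.1, [541.0, 220.0])
('red', 627, 194, 77, 67, -87.3, [256.0, 247.0])
('red', 642, 75, 138, 88, 3.1, [310.0, 239.0])
('blue', 639, -127, 203, 138, -86.6, [391.0, 235.0])
('wood', 450, -128, 138, 49, -3.7, [398.0, 319.0])
('wood', 1153, 635, 444, 203, -88.5, [107.0, 64.0])
('wood', 1239, 572, 74, 58, 86.3, [110.0, 10.0])
now [639.7 145.6 277.7] phi -87.4 q6 89.9 | rel [-0.0217 -0.2257  0.1254] yaw 0.0 rows 5.2
```

View pics/w19.png

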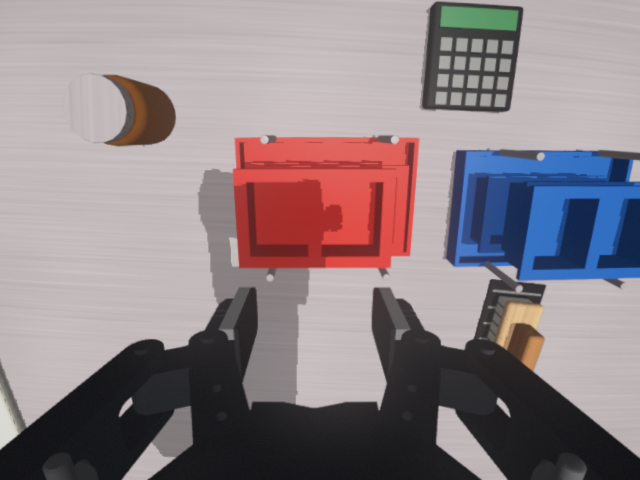

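The red stack of three is at (315,215), staggered. Backing away for a final check.

```bash
python3 -m jog '[[0.2,-0.03,-0.05,0,0],[0.2,-0.03,-0.1,0,0],[0.2,-0.03,-0.15,0,0],[0.2,-0.03,-0.2,0,0],[0.2,-0.03,-0.25,0,0],[0.2,-0.03,-0.25,0,0],[0.2,-0.03,-0.25,0,0],[0.2,-0.03,-0.25,0,0],[0.2,-0.03,-0.25,0,0]]'
python3 - <<'E'
from h import *
for n in('top','scene'):
    cam=env.camera_model(n);im=env.get_image(n)
    cv2.imwrite(f'pics/{n}9.png',im[:,:,::-1])
    if n=='top': crop=im[190:290,225:455]
    else: crop=im[160:340,230:420]
    k=3.4 if n=='top' else 3.2
    cv2.imwrite(f'pics/{n}9c.png',cv2.resize(crop,None,fx=k,fy=k,interpolation=cv2.INTER_CUBIC)[:,:,::-1])
E
```

```text
time_s: 47.3
position: [0.3916, 0.1341, 0.3087]
tool_rot: [[-0.001, 0.999, 0.045], [-0.0, 0.045, -0.999], [-1.0, -0.001, 0.0]]
ft_force: [0.9, 0.1, -0.8]
grip_width: 0.0514
```

View pics/top9c.png

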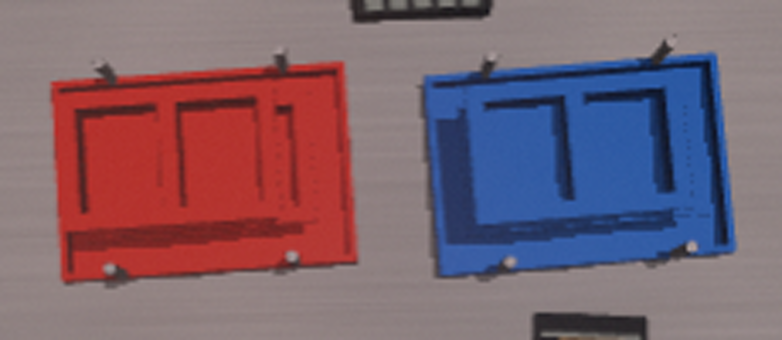

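View pics/scene9c.png

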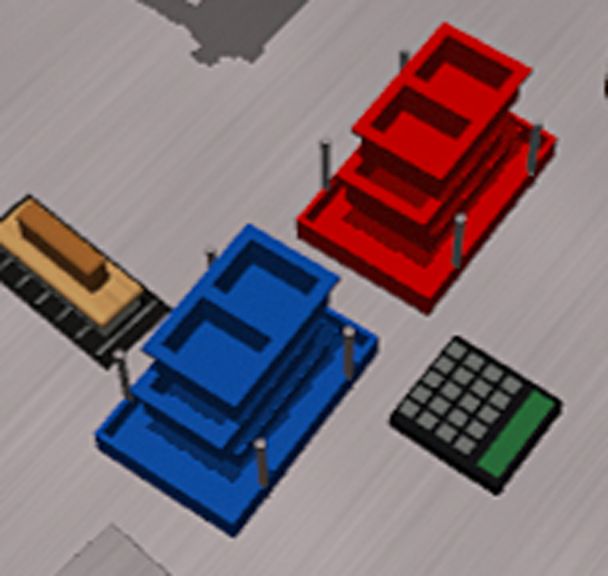

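View pics/top9.png

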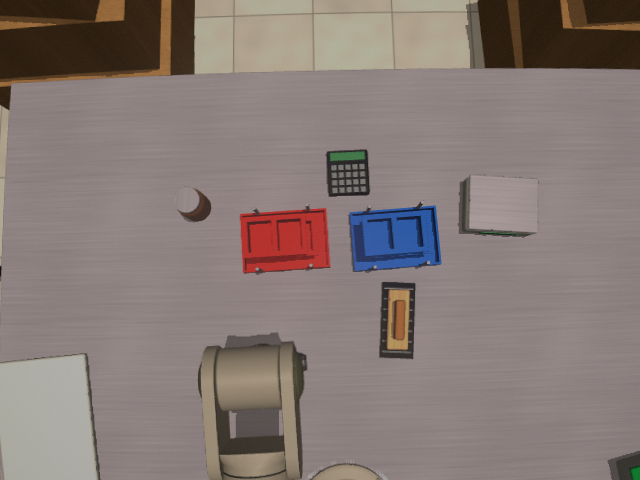

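Both stacks show three staggered levels in the scene view, and the brush lies on the mat at (397,320) in the top view. I'm checking the numbers from the stack corners in the scene crop.

Run:
```python
from h import *
cam=env.camera_model('scene')
def c(pts,z): return cast(cam,np.array(pts)/3.2+[230,160]-.35,z)[:,:2]*1000
for n,t3,t2,cr,a in (('blue',[(143,348),(250,226),(340,280),(238,410)],[(132,388),(228,456)],(641,-128),-86.6),
                ('red',[(353,130),(446,23),(531,72),(447,180)],[(334,180),(432,228)],(641,134),-87.4)):
    a=np.radians(a);R=np.array([[np.cos(a),np.sin(a)],[-np.sin(a),np.cos(a)]])
    A=(c(t3,.131)-cr)@R.T;B=(c(t2,.089)-cr)@R.T
    print(n,'tray3 corners in crate',A.round().tolist(),'centre',A.mean(0).round(1),'tray2',B.round().tolist(),'shift2-3',(B-A[[0,3]]).round(1).tolist())
o,_=find('top',dict(wood=.04,dark=.004));print([r for r in o if r[1]<900])
print(env.observe()['time_s'])
```

```text
blue tray3 corners in crate [[57.0, -44.0], [-80.0, -42.0], [-80.0, 46.0], [59.0, 48.0]] centre [-11.    2.2] tray2 [[74.0, -46.0], [79.0, 51.0]] shift2-3 [[16.8, -2.5], [19.8, 2.7]]
red tray3 corners in crate [[56.0, -42.0], [-83.0, -42.0], [-81.0, 46.0], [53.0, 49.0]] centre [-13.7   2.8] tray2 [[83.0, -43.0], [75.0, 52.0]] shift2-3 [[26.6, -0.5], [22.1, 2.3]]
[('wood', 450, -128, 138, 49, -3.6, [398.0, 319.0]), ('dark', 72, -685, 64, 57, -79.6, [628.0, 466.0]), ('dark', 268, 230, 255, 156, 3.3, [233.0, 416.0]), ('dark', 240, 103, 312, 31, 0.9, [298.0, 407.0]), ('dark', 448, -130, 179, 79, -3.6, [397.0, 320.0]), ('dark', 806, -21, 113, 101, 1.3, [348.0, 173.0])]
47.45
```

```bash
python3 -c "
from rig import env
print(env.close_job())"
```

```text
the job is handed in; nothing more can be done
None
```

The brush is on the mat and all six trays are stacked by colour. I handed the job in at about 47 s of the 210 s allowed. The hand-in reports no verdict, so what follows is from my own last pictures.

| Check | Measured | Allowed |
|---|---|---|
| Brush from mat centre | about 2 mm each way, in line | 32/26 mm, 0.3 rad |
| Blue top tray from crate centre | -11 mm lengthwise, 2 mm sideways | 45/35 mm |
| Red top tray from crate centre | -14 mm lengthwise, 3 mm sideways | 45/35 mm |
| Blue shift, second to third tray | 17–20 mm | 10–36 mm |
| Red shift, second to third tray | 22–27 mm | 10–36 mm |

- **Third over first:** I didn't measure this in a picture. In each crate I placed the third tray at the same commanded position as the first, within about 2 mm by the arm's readings, and the views showed no sign of slipping.
- **Bystanders:** the scale, calculator and jar look unmoved in the last top view, and the gripper was clear when I handed in.
- **Disagreement:** the top camera put the last red tray about 4 mm off the wrist camera, because it also saw the tray's side wall. I used the wrist reading. The corner readings in the table also scatter by a few millimetres.

I saw no knock to any tray or the brush during the run.

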